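# Change over the jars on a platform shaker

## Robot

A 6-joint arm with a two-finger parallel gripper is mounted at the origin on the work surface. World frame = base frame: x ahead of the robot, y to its left, z up, the work surface at z = 0. Lengths are in mm, angles in rad, forces in N, time in s.
With the tool pointing down it reaches from about 250 to 775 mm from the base axis. Payload 8.9 kg.
Tool frame: the origin (TCP) lies midway between the tips of the shut fingers; the grasp point (between the pads) lies 19 mm behind it; z points along the fingers, y is the line along which they close (so a half turn about z gives the same grasp; the last joint's range is limited). The gripper opens to 85 mm and grips with 20 to 120 N. Pads are 22 mm wide; open, the fingers measure 114 mm over their backs; the gripper's body (76 mm by 85 mm) begins 54 mm behind the grasp point. The pads swing forward as they close: fully open they stand 13 mm farther back than shut.
Start: joints at [-1.478, 0.291, -0.153, 1.127, 0, 1.431], TCP at [120.61, -510.957, 208.805] pointing down, gripper open.
Joint ranges: [-2.52, 2.52], [-0.91, 1.74], [-1.3, 1.37], [-1.96, 2.02], [-1.52, 1.47], [-3.14, 3.14]. Speed limits (rad/s): [2.22, 2.22, 2.79, 3.14, 3.14, 3.14].

## Interface

Orientations are given as a unit quaternion [w, x, y, z].
In Python, from plant import arm gives the robot as it stands.
- The arm moves only by the shell command python3 -m pendant 'ROWS' [OPENING] [FORCE]. ROWS is JSON, a list of rows, each a list of 4 numbers: the shift along the tool's x, y, z as a fraction of full scale, then the turn about the tool's z as a fraction of full scale. In form: [[tx, ty, tz, roll], ...]. A call has 1 to 8 rows; each row is the pose to reach, as a shift and turn from the pose commanded when the call began, along the tool's axes at that moment; what a row does not reach only later rows make up. Full scale, the value 1, is 750 mm for a shift and pi/4 rad for a turn. A row lasts 1/8 s, in which the tool goes at most 62.5 mm and 10.7 degrees, less where a joint would pass 70% of its speed; a pose out of reach is approached as far as the arm can. A call with a number of a shift or a turn outside -1 to 1 is refused whole. A call with a gripper value outside its range is refused whole. OPENING is the closure, from -1 (fully open) to 1 (shut), set as the call begins (- or left out, the last holds). The fingers move at their own pace and stop on an object; FORCE is the grip in N (left out, the last holds). Time passes only in rows, so rows that repeat a pose let the fingers close. It gives the time, the measured TCP pose, the force, the opening and the grip force at its end, in the units of the state.
- arm.read_state(): the state, without advancing time (a new reading comes with each control period).
- arm.get_image(name): name is "scene" or "top" or "wrist"; returns the picture (480x640x3 uint8, red, green, blue); there is no depth.
- arm.camera_model(name): a dict with "fx", "fy", "cx", "cy" (pixels), "T" (4x4, takes a point from camera to world coordinates). Camera axes: x right, y up, looking along -z (the intrinsics and any distortion apply to the point x, -y, -z); pixel columns grow to the right and rows downward; lengths in mm; the calibration is good to about 2 mm. A picture is of the moment at which its call begins: read the wrist's pose just before it. camera_model takes no time and is no camera call; for the wrist camera it gives the pose at the moment of the call.
- arm.hand_in(): hands the job in; it is judged then, once.
The state is a dict: "t": time; "joint_positions": joint angles; "joint_vel": joint speeds; "joint_efforts": joint torques, N m; "position": TCP position; "tool_rot": TCP orientation; "wrist_force": force on the tool from outside, world axes, zero at the start; "torque": the same for the moment, N m; "finger_gap": opening from 0.0 (shut) to 1.0 (fully open); "grasp_force": force on a finger pad.
Only numpy, scipy, OpenCV 4.12 (cv2) and the standard library are available. Lean on these libraries where they do the work, as an engineer would, in place of code of your own. Each camera call takes 0.05 s, during which the arm holds its last target. There are 200 camera calls.

## Task

Change over the jars on the shaker. Switch its selector to off, take the scraper that blocks the clamp bar and lay it in the empty tray, draw the bar right back to its stop, and stand the finished jars in that same tray; then stand all the waiting jars from the other tray upright in the row along the back bar, not touching each other, slide the clamp bar up snug against them and finally turn the selector to slow (one dot). The jars are glass: never pinch them, or press the bar on them, with more than about 60 newtons, and leave the other things on the bench where they are.

Things in the scene. Friction and masses are not known exactly. Their poses are not given: they have to be found in the camera images.
- shaker: Grey platform shaker, fixed (elsewhere each time), 365 mm deep (x), 340 mm wide (y). Origin: a point under it, on the bench; +x from the front (selector ledge, top 85 mm high, x -190 to -85 mm) to the back (x +175 mm). Its platform has a rubber mat 120 mm above the bench; side rails with inner faces at y = +-150 mm and a front rim with inner face at x = -72 mm stand 19 mm above the mat.
- row (a point): Middle of the jar row, on the mat (120 mm above the bench), 104 mm behind the shaker's origin: where the centre of a jar's underside is when the jar touches the back bar (fixed, rubber-faced, along y, face 31 mm behind this point, top 37 mm above the mat). Axes as the shaker's: +x to the back bar, y along the row. Jars may stand from y = -115 to +115 mm.
- selector (a joint): Selector angle, rad, growing clockwise seen from above; three click positions: 0 = off (line), 0.70 = slow (one dot), 1.40 = fast (two dots). Let go between two, it snaps to the nearer one. About 0.06 N m takes it over a click; stops at -0.04 and 1.44. At the start it stands at slow or fast.
- selector_grip (a point): Grip point on the selector's axis, 110 mm above the bench, 10 mm below the top of its grip bar. Black knob on the front ledge: 48 mm disc with an upright bar 46 mm long, 15 mm thick, 26 mm high. Its x axis points along the bar to the end with the white pointer line: +0.70 rad (counter-clockwise) from the shaker's +x at off, along it at slow, -0.70 at fast.
- clamp (a joint): Opening of the sliding clamp bar, m. 0 = its rubber face is 52 mm from the back bar's face; it grows as the bar is drawn towards the front, to the stop at 0.095. It reads 0.010 when it holds 62 mm jars tight against the back bar. Slides with about 4 N of friction and stays where it is left.
- clamp_knob (a point): Middle of the round black pull knob (30 mm diameter, 28 mm tall) on the clamp bar, 100 mm to the +y side of its middle, 44 mm above the mat and 30 mm in front of the bar's rubber face. Axes as the shaker's. The bar runs along y, 290 mm long, its rubber face 35 mm high, its foot 44 mm deep (from the face to the front) and 11 mm high.
- tray_new: Low plywood tray, 260 (x) x 200 (y) mm, rim 20 mm high and 8 mm thick, floor 8 mm above the bench, fixed; to the left or right of the shaker. It holds the waiting jars. Origin: centre of its underside.
- tray_done: Tray of the same kind on the other side of the shaker, empty at the start; for the scraper and the finished jars. Origin: centre of its underside, axes along its sides.
- scraper: Filling knife lying flat on the platform between clamp bar and front rim, roughly along the shaker's y. Wooden handle 110 x 28 x 20 mm along its x from -55 to +55 mm, steel blade 75 mm wide, 4 mm thick from there to x = +135 mm; 120 g. Origin: underside of the handle's middle; z up when it lies on its flat side.
- scraper_grip (a point): Where to pinch it: on the handle close to the balance point, 25 mm from the handle's middle towards the blade, 10 mm above its underside.
- scraper_mid (a point): Middle of the scraper's whole 190 mm length, 2 mm above its underside.
- new1: Waiting jar: round lidded glass jar, 62 mm diameter (straight-sided for gripping), 60 mm tall, about 240 g, upright in tray_new. Origin: centre of its underside. May be absent.
- new2: Waiting jar: round lidded glass jar, 62 mm diameter (straight-sided for gripping), 60 mm tall, about 240 g, upright in tray_new. Origin: centre of its underside. May be absent.
- new3: Waiting jar: round lidded glass jar, 62 mm diameter (straight-sided for gripping), 60 mm tall, about 240 g, upright in tray_new. Origin: centre of its underside. May be absent.
- done1: Finished jar: the same kind of jar (62 mm diameter, 60 mm tall, about 240 g), upright on the platform between back bar and clamp bar at the start. Origin: centre of its underside. May be absent.
- done2: Finished jar: the same kind of jar (62 mm diameter, 60 mm tall, about 240 g), upright on the platform between back bar and clamp bar at the start. Origin: centre of its underside. May be absent.
- bowl: Bystander: small glass bowl, 100 mm across and 45 mm high. Origin: centre of its underside.
- mortar: Bystander: white porcelain mortar, 90 mm across and 55 mm high. Origin: centre of its underside.
- oil: Bystander: amber bottle, 60 mm across and 170 mm high, beyond the shaker. Origin: centre of its underside.
Things that resemble listed ones, but are neither listed nor needed, are in the scene too. Leave any blue or orange look-alike of the done2 alone.

How it is judged (in metres and radians):
On the way, in this order (a step that is already met when the one before it is completed fails the run):
1. the selector is at off (value of joint selector below 0.12 rad), for 0.2 s.
2. the scraper lies in the empty tray (x of scraper_mid in the frame of tray_done between -0.115 and 0.115 m and y of scraper_mid in the frame of tray_done between -0.085 and 0.085 m and height (world z) of scraper_mid below 0.03 m and linear speed of scraper below 0.02 m/s and contact force between the fingers and scraper below 0.1 N), for 0.2 s.
3. the clamp bar is drawn back to its stop (value of joint clamp above 0.082 m), for 0.2 s.
4. all finished jars stand upright in that tray (x of done1 in the frame of tray_done between -0.1 and 0.1 m and y of done1 in the frame of tray_done between -0.072 and 0.072 m and z of each of done1, done2 in the frame of tray_done below 0.015 m and angle between each of done1, done2's own z axis and vertical below 0.08 rad and x of done2 in the frame of tray_done between -0.1 and 0.1 m and y of done2 in the frame of tray_done between -0.072 and 0.072 m), for 0.2 s.
5. all waiting jars stand upright in the row between the bars, not touching each other (y of new1 in the frame of row between -0.12 and 0.12 m and z of new1 in the frame of row between -0.004 and 0.006 m and angle between each of new1, new2, new3's own z axis and vertical below 0.08 rad and y of new2 in the frame of row between -0.12 and 0.12 m and z of new2 in the frame of row between -0.004 and 0.006 m and y of new3 in the frame of row between -0.12 and 0.12 m and z of new3 in the frame of row between -0.004 and 0.006 m and x of new1 in the frame of row between -0.05 and 0.003 m and x of new2 in the frame of row between -0.05 and 0.003 m and x of new3 in the frame of row between -0.05 and 0.003 m and horizontal distance between new1 and new2 above 0.063 m and horizontal distance between each of new1, new2 and new3 above 0.063 m), for 0.2 s.
6. the clamp bar is snug against them, the selector still at off (value of joint clamp below 0.015 m and y of new1 in the frame of row between -0.12 and 0.12 m and z of new1 in the frame of row between -0.004 and 0.006 m and angle between each of new1, new2, new3's own z axis and vertical below 0.08 rad and y of new2 in the frame of row between -0.12 and 0.12 m and z of new2 in the frame of row between -0.004 and 0.006 m and y of new3 in the frame of row between -0.12 and 0.12 m and z of new3 in the frame of row between -0.004 and 0.006 m and x of new1 in the frame of row between -0.008 and 0.003 m and x of new2 in the frame of row between -0.008 and 0.003 m and x of new3 in the frame of row between -0.008 and 0.003 m and horizontal distance between new1 and new2 above 0.063 m and horizontal distance between each of new1, new2 and new3 above 0.063 m and value of joint selector below 0.12 rad), for 0.2 s.
7. the selector is at slow (value of joint selector between 0.58 and 0.82 rad), for 0.2 s.
At the end, for the whole second after the job is handed in: Selector at slow (+-0.12 rad); every waiting jar upright in the row, under 8 mm from the back bar, jar centres over 63 mm apart; clamp bar under 5 mm from snug (0.006 to 0.015 m); every finished jar upright on tray_done's floor; the scraper in that tray, its middle under 30 mm high; all at rest (all of step 4 and all of step 7 and value of joint clamp between 0.006 and 0.015 m and y of new1 in the frame of row between -0.12 and 0.12 m and z of new1 in the frame of row between -0.004 and 0.006 m and angle between each of new1, new2, new3's own z axis and vertical below 0.08 rad and y of new2 in the frame of row between -0.12 and 0.12 m and z of new2 in the frame of row between -0.004 and 0.006 m and y of new3 in the frame of row between -0.12 and 0.12 m and z of new3 in the frame of row between -0.004 and 0.006 m and x of new1 in the frame of row between -0.008 and 0.003 m and x of new2 in the frame of row between -0.008 and 0.003 m and x of new3 in the frame of row between -0.008 and 0.003 m and horizontal distance between new1 and new2 above 0.063 m and horizontal distance between each of new1, new2 and new3 above 0.063 m and x of scraper_mid in the frame of tray_done between -0.115 and 0.115 m and y of scraper_mid in the frame of tray_done between -0.085 and 0.085 m and height (world z) of scraper_mid below 0.03 m and linear speed of each of new1, new2, new3, done1, done2, scraper below 0.02 m/s); the robot touches nothing.
It fails at once if a glass jar is squeezed or pressed by the fingers with more than 60 N a side (120 N in all) (contact force between the fingers and new1 above 120 N or contact force between the fingers and new2 above 120 N or contact force between the fingers and new3 above 120 N or contact force between the fingers and done1 above 120 N or contact force between the fingers and done2 above 120 N).
It fails at once if the robot presses the clamp bar on a jar with more than 60 N (contact force between the fingers and clamp above 1 N and (contact force between clamp and new1 above 60 N or contact force between clamp and new2 above 60 N or contact force between clamp and new3 above 60 N or contact force between clamp and done1 above 60 N or contact force between clamp and done2 above 60 N)).
It fails at once if a bystander (bowl, mortar, bottle) is moved more than 30 mm (distance of any of bowl, mortar, oil from where it was at the start of the episode above 0.03 m).
Of new1, new2, new3 only 2 to 3 are there at a start; the rules pass over those that are not, and their reading is None.
Of done1, done2 only 1 to 2 are there at a start; the rules pass over those that are not, and their reading is None.
At some moment in a run one of scraper, new1, new2, new3, done1, done2 may be knocked a few centimetres aside while the robot is not near it.
It also fails if it takes over 210 s, if anything falls off the work surface, if the arm or the gripper's body presses on something with over 40 N, if the wrist force passes 120 N, or if a joint passes its speed limit or range.

## Working session

There is one attempt and no reset: what is moved stays moved. The work goes in short steps, Python scripts to look and compute and a shell command to move; the robot and the scene stay as the last step left them, time stands still between calls to the robot, and variables do not carry over. Pictures are saved under pics/ and viewed, at most 14 in all, crops included, and the job is handed in when it is done.

```bash
ls; mkdir -p pics; python3 - <<'E'
from plant import arm
import cv2,numpy as np
print(arm.read_state())
for n in("top","scene"):
    im=arm.get_image(n); cv2.imwrite(f"pics/{n}0.png",im[:,:,::-1]); m=arm.camera_model(n); print(n,{k:(np.round(v,3).tolist() if k=="T" else v) for k,v in m.items()})
E
```

```text
pics
{'t': 0.0, 'joint_positions': array([-1.47830894e+00,  2.91262365e-01, -1.54150195e-01,  1.12670724e+00,
       -8.52342242e-06,  1.43151998e+00]), 'joint_vel': array([ 0.00050179, -0.00027424, -0.00037361, -0.00047017, -0.00102119,
        0.00082794]), 'joint_efforts': array([ 1.60874282e-03, -5.37138104e+01,  3.31377053e+01,  1.56326318e-02,
       -2.27162298e-05,  2.62783510e-05]), 'position': array([ 120.55735017, -510.47320019,  208.23273259]), 'tool_rot': array([-6.61656923e-04,  9.93292989e-01,  1.15622661e-01,  1.12190670e-05]), 'wrist_force': array([ 0.82881775, -0.59938115, -0.10376917]), 'torque': array([ 0.01939629, -0.0206855 ,  0.00157367]), 'grasp_force': 0.0, 'finger_gap': 0.9975279698275417}
top {'fx': 529.5685714663172, 'fy': 529.5685714663172, 'cx': 316.1882248400191, 'cy': 235.0069964564619, 'T': [[0.016, 0.993, -0.115, 501.652], [-1.0, 0.016, -0.004, 6.819], [-0.002, 0.115, 0.993, 1187.349], [0.0, 0.0, 0.0, 1.0]]}
scene {'fx': 445.4506016218628, 'fy': 445.4506016218628, 'cx': 313.91280298680164, 'cy': 240.44223080266255, 'T': [[-0.329, -0.736, 0.592, 1283.626], [0.944, -0.26, 0.203, 254.168], [0.005, 0.626, 0.78, 1001.761], [0.0, 0.0, 0.0, 1.0]]}
```

View pics/top0.png

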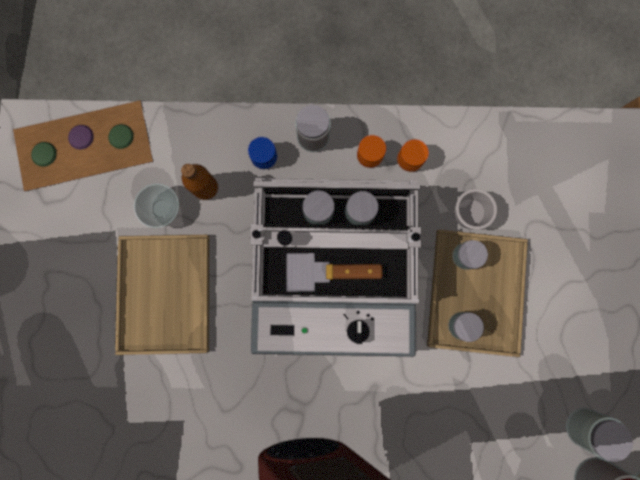

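View pics/scene0.png

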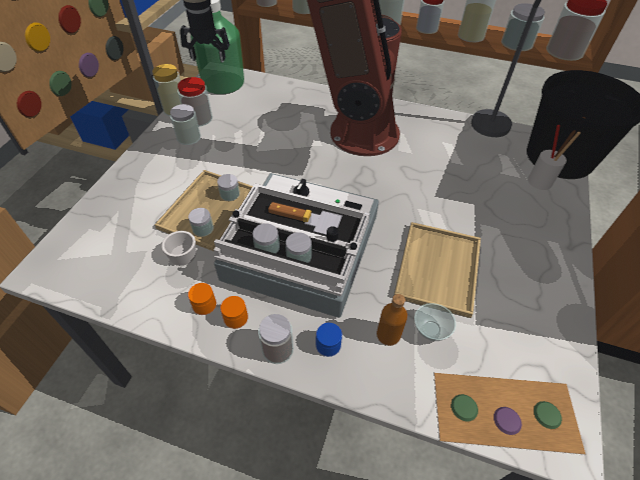

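```bash
cat > h.py <<'E'
import numpy as np,cv2
from plant import arm
def ray(m,px,z):
    """pixels (n,2) -> world xyz on plane z"""
    px=np.atleast_2d(np.float64(px)); T=np.array(m["T"])
    d=np.c_[(px[:,0]-m["cx"])/m["fx"],-(px[:,1]-m["cy"])/m["fy"],-np.ones(len(px))]@T[:3,:3].T
    return T[:3,3]+d*((z-T[2,3])/d[:,2])[:,None]
def proj(m,p):
    T=np.array(m["T"]); c=(np.atleast_2d(p)-T[:3,3])@T[:3,:3]
    return np.c_[m["cx"]+m["fx"]*c[:,0]/-c[:,2],m["cy"]-m["fy"]*c[:,1]/-c[:,2]]
def snap(n,name):
    m=arm.camera_model(n); im=np.ascontiguousarray(arm.get_image(n)[:,:,::-1]); cv2.imwrite(f"pics/{name}.png",im); return m,im
def yaw(s): # direction of tool x in world
    w,x,y,z=s["tool_rot"]; return np.arctan2(2*(x*y+w*z),1-2*(y*y+z*z))
def go(tx,ty,tz,ya=None):
    """shift fractions from the present measured pose to a world TCP target, yaw of tool x"""
    s=arm.read_state(); p=s["position"]; a=yaw(s); d=np.array([tx,ty,tz])-p
    r=0 if ya is None else -((ya-a+np.pi/2)%np.pi-np.pi/2)/(np.pi/4)
    return np.round([(np.cos(a)*d[0]+np.sin(a)*d[1])/750,(np.sin(a)*d[0]-np.cos(a)*d[1])/750,-d[2]/750,r],4).tolist()
def rects(mask,m,z,amin=300):
    out=[]
    for c in cv2.findContours(mask.astype(np.uint8),cv2.RETR_EXTERNAL,cv2.CHAIN_APPROX_NONE)[0]:
        if cv2.contourArea(c)>amin:
            w=ray(m,c[:,0],z)[:,:2].astype(np.float32); out.append(cv2.minAreaRect(w))
    return out
E
python3 - <<'E'
from h import *
im=cv2.imread("pics/top0.png"); m=arm.camera_model("top"); h=cv2.cvtColor(im,cv2.COLOR_BGR2HSV)
wood=(h[...,0]>8)&(h[...,0]<28)&(h[...,1]>70)&(h[...,2]>60)
wood=cv2.morphologyEx(wood.astype(np.uint8),cv2.MORPH_CLOSE,np.ones((5,5)))
for r in rects(wood,m,20,2000): print("wood",np.round(r[0],1),np.round(r[1],1),round(r[2],1))
hm=((h[...,0]<16)&(h[...,1]>110)).astype(np.uint8); hm[:260]=0;hm[285:]=0;hm[:,:310]=0;hm[:,395:]=0
for r in rects(hm,m,135,50): print("handle",np.round(r[0],1),np.round(r[1],1),round(r[2],1))
cv2.imwrite("pics/crop1.png",cv2.resize(im[172:362,240:430],None,fx=3.15,fy=3.15,interpolation=cv2.INTER_CUBIC))
E
```

```text
wood [502.4 347.1] [257.8 202.2] 2.2
wood [ 517.3 -344.7] [202.  258.5] 84.8
wood [833.7 544.2] [147.7 295.7] 14.5
handle [552.8 -73.5] [ 31.7 103.3] 0.9
```

View pics/crop1.png

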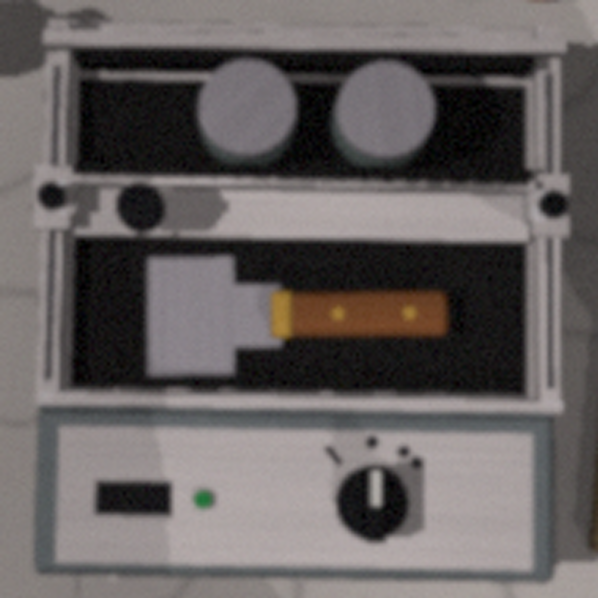

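```bash
python3 - <<'E'
from h import *
m=arm.camera_model("top")
def c(pts,z,n):
    p=np.float64(pts)/3.15+[240-.34,172-.34]; w=ray(m,p,z)[:,:2]; print(n,np.round(w,1).tolist()); return w
a=c([(52,195),(553,204)],165,"caps"); print(np.arctan2(-(a[0]-a[1])[0],(a[0]-a[1])[1]))
a=c([(43,570),(549,578)],85,"ledge front corners"); print("yaw",np.arctan2(-(a[0]-a[1])[0],(a[0]-a[1])[1]), a.mean(0))
c([(141,207)],178,"clampknob top (100,?)"); c([(376,488),(372,502)],120,"sel line,disc");c([(372,502)],95,"disc")
c([(247,107),(385,107)],180,"jars done"); c([(77,240),(527,243),(72,388),(524,388)],131,"inner front well")
c([(45,27),(565,45)],157,"back bar top back"); c([(275,315),(447,314)],140,"handle ends"); c([(147,315)],124,"blade end")
w=ray(m,[(471,254),(467,326)],68)[:,:2]; print("new",np.round(w,1))
s=arm.read_state();print(yaw(s))
print(go(403,-38,260,0.0))
E
```

```text
caps [[620.8, 127.3], [620.1, -181.8]]
-0.002200490116795077
ledge front corners [[385.2, 135.4], [385.4, -192.6]]
yaw 0.000767572756063835 [385.30467714 -28.61422513]
clampknob top (100,?) [[612.8, 71.3]]
sel line,disc [[443.1, -77.4], [434.3, -75.0]]
disc [[432.8, -76.9]]
jars done [[675.2, 7.8], [676.5, -76.6]]
inner front well [[596.2, 114.6], [598.9, -171.4], [502.7, 115.1], [507.3, -169.2]]
back bar top back [[728.1, 135.7], [721.7, -191.3]]
handle ends [[550.2, -11.8], [552.6, -119.6]]
blade end [[549.7, 69.4]]
new [[ 595.8 -317.6]
 [ 445.1 -306.6]]
0.23175699888862814
[0.5112, -0.5267, -0.0689, 0.2951]
```

```bash
python3 -m pendant '[[0,0,-0.08,0],[0.2,-0.17,-0.1,0.1],[0.27,-0.234,-0.1,0.15],[0.54,-0.468,-0.1,0.295],[0.54,-0.468,-0.1,0.295],[0.54,-0.468,-0.1,0.295],[0.54,-0.468,-0.1,0.295],[0.54,-0.468,-0.1,0.295]]' -1 40
python3 - <<'E'
from h import *
print(go(434,-76,260,0))
E
```

```text
t: 1.1
position: [377.2, -154.6, 282.1]
tool_rot: [0.0, 1.0, -0.0, 0.0]
wrist_force: [0.7, -0.8, 0.4]
finger_gap: 0.998
grasp_force: 0.0
[0.0757, -0.1048, 0.0295, -0.0002]
```

```bash
python3 -m pendant '[[0.0757,-0.1048,0.0295,0],[0.0757,-0.1048,0.0295,0],[0.0757,-0.1048,0.0295,0],[0.0757,-0.1048,0.0295,0]]'
python3 - <<'E'
from h import *
m,im=snap("wrist","w1"); print(np.round(m["T"],3).tolist(),m["fx"],m["cx"],m["cy"])
print(arm.read_state()["position"], proj(m,[[434,-76,120],[434,-76,94],[452,-76,120]]))
E
```

```text
t: 1.6
position: [432.9, -78.0, 259.9]
tool_rot: [0.0, 1.0, 0.0, -0.0]
wrist_force: [0.7, -0.2, 0.5]
finger_gap: 1.001
grasp_force: 0.0
[[0.001, 0.959, 0.283, 505.258], [-1.0, 0.001, 0.0, -79.004], [-0.0, -0.283, 0.959, 424.916], [0.0, 0.0, 0.0, 1.0]] 376.9065585217058 322.12952311082495 243.05293036661666
[432.85348479 -78.42396931 260.05170349] [[318.48513808 221.48949018]
 [318.76239685 214.87269387]
 [318.45667301 199.97245373]]
```

View pics/w1.png

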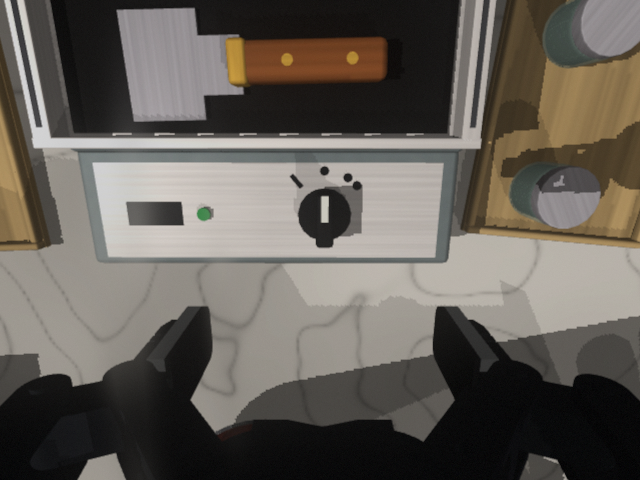

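```bash
python3 - <<'E'
from h import *
m=arm.camera_model("wrist")
for n,p,z in [("disc",(324.5,213.5),92),("bar front/back end",[(325,240),(325,196)],120),("ledge front corners",[(100,261),(448,261)],85),("off mark,dot",[(297,181),(324,171)],85),("handle ends",[(230,62),(387,58)],140),("handle top edge/bottom edge",[(310,38),(310,81)],140),("rim inner",[(60,134),(460,134)],139),("front rim front edge",[(280,149)],139),("blade end",[(121,60)],124)]:
    print(n,np.round(ray(m,p,z)[:,:2],1).tolist())
print(go(434,-77.5,99,0))
E
```

```text
disc [[434.9, -81.6]]
bar front/back end [[418.0, -81.9], [455.3, -81.8]]
ledge front corners [[387.1, 132.5], [387.3, -199.5]]
off mark,dot [[463.1, -56.9], [471.9, -81.1]]
handle ends [[551.6, -15.7], [554.2, -124.1]]
handle top edge/bottom edge [[566.5, -71.1], [539.5, -70.9]]
rim inner [[503.8, 111.8], [503.9, -179.9]]
front rim front edge [[493.2, -48.4]]
blade end [[555.5, 67.2]]
[0.0015, -0.0012, 0.2147, -0.0007]
```

```bash
python3 -m pendant '[[0.003,0.003,0.08,0],[0.003,0.003,0.16,0],[0.003,0.003,0.19,0],[0.003,0.003,0.213,0],[0.003,0.003,0.213,0],[0.003,0.003,0.213,0]]'; python3 -m pendant '[[0,0,0,0],[0,0,0,0],[0,0,0,0],[0,0,0,0],[0,0,0,0],[0,0,0,0]]' 1 40
```

```text
t: 2.4
position: [435.8, -80.9, 101.1]
tool_rot: [0.0, 1.0, -0.001, 0.001]
wrist_force: [0.7, -0.5, 0.3]
finger_gap: 1.002
grasp_force: 0.0
t: 3.15
position: [435.5, -80.1, 100.2]
tool_rot: [-0.0, 1.0, 0.0, -0.0]
wrist_force: [-0.8, 0.0, -0.4]
finger_gap: 0.001
grasp_force: 0.0
```

```bash
python3 - <<'E'
from h import *
m,im=snap("wrist","w2"); m2,im2=snap("scene","s2")
print(proj(m2,[[435,-80,110]]), arm.read_state())
u,v=proj(m2,[[435,-80,110]])[0].astype(int)
a=cv2.resize(im2[v-60:v+60,u-70:u+70],None,fx=2.7,fy=2.7,interpolation=cv2.INTER_CUBIC)
b=cv2.resize(im,(432,324)); o=np.zeros((324,810,3),np.uint8); o[:,:378]=a[:324]; o[:,378:]=b
cv2.imwrite("pics/c2.png",o[:,:800])
E
```

```text
[[299.78533848 186.54842345]] {'t': 3.25, 'joint_positions': array([-3.47238721e-01,  2.36959734e-01, -5.39136983e-01,  7.94717100e-01,
       -7.93810532e-06,  2.79420275e+00]), 'joint_vel': array([-0.00055958,  0.00050018, -0.00036797, -0.00074986,  0.00030435,
        0.00016437]), 'joint_efforts': array([ 6.35209086e-03, -4.49593270e+01,  2.81305736e+01,  2.54900202e-03,
        1.06890725e-04, -7.81567655e-05]), 'position': array([435.47929647, -80.07680894, 100.20104448]), 'tool_rot': array([ 7.55536530e-07,  9.99999997e-01,  7.55897961e-05, -9.57368013e-06]), 'wrist_force': array([-0.51487438, -0.15092141, -0.22452637]), 'torque': array([ 0.03965139, -0.00495006, -0.00161689]), 'grasp_force': 0.0, 'finger_gap': -0.002235931500356443}
```

View pics/c2.png

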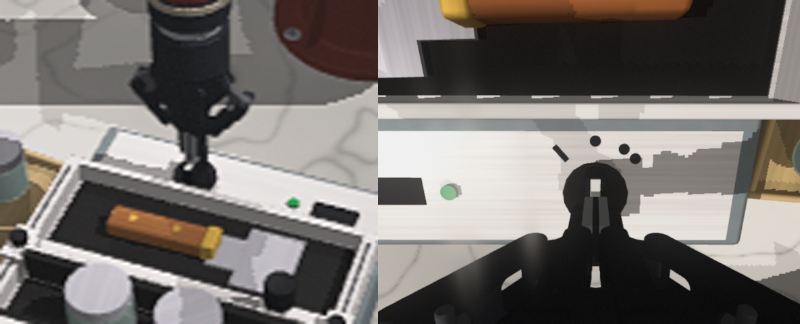

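```bash
python3 - <<'E'
from h import *
m=arm.camera_model("wrist"); im=cv2.imread("pics/w2.png")
print(proj(m,[[435.5,-80,100],[435,-80.5,120],[458,-80.5,120],[412,-80.5,120]]))
cv2.imwrite("pics/c3.png",cv2.resize(im[200:460,230:430],None,fx=2.3,fy=2.3,interpolation=cv2.INTER_CUBIC))
E
```

```text
[[319.80519055 290.80479347]
 [320.68647965 310.92757631]
 [320.68498913 259.59192891]
 [320.68785389 358.25826942]]
```

View pics/c3.png

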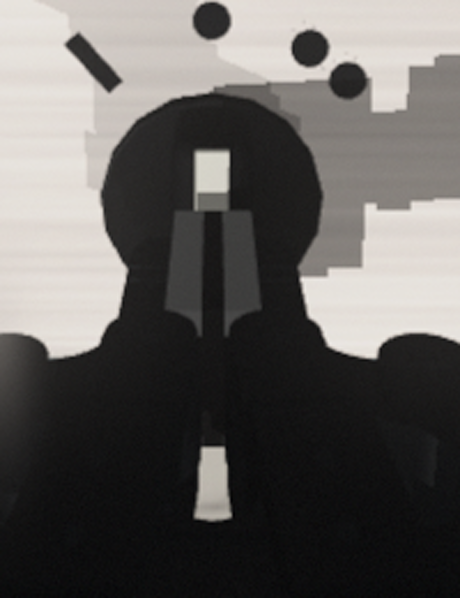

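```bash
python3 -m pendant '[[0,0,0,-0.2],[0,0,0,-0.4],[0,0,0,-0.6],[0,0,0,-0.8],[0,0,0,-0.92],[0,0,0,-0.92]]'; python3 - <<'E'
from h import *
m,im=snap("wrist","w3"); print(arm.read_state()["torque"])
for f in("w2","w3"):
    i=cv2.imread(f"pics/{f}.png"); g=i[250:300,290:350].min(2)>150
    n,l,s,c=cv2.connectedComponentsWithStats(g.astype(np.uint8)); print(f,s[1:].tolist(),c[1:].round(1).tolist())
cv2.imwrite("pics/c4.png",cv2.resize(im[160:460,200:460],None,fx=1.9,fy=1.9,interpolation=cv2.INTER_CUBIC))
E
```

```text
t: 4.0
position: [435.5, -80.1, 100.2]
tool_rot: [-0.0, 0.936, 0.353, -0.0]
wrist_force: [-0.2, 0.3, 0.6]
finger_gap: 0.001
grasp_force: 0.0
[-0.00802883 -0.01466214 -0.00909325]
w2 [[0, 0, 2, 1, 2], [25, 16, 15, 18, 256]] [[0.5, 0.0], [31.6, 24.4]]
w3 [[43, 23, 17, 20, 193]] [[53.2, 33.8]]
```

View pics/c4.png

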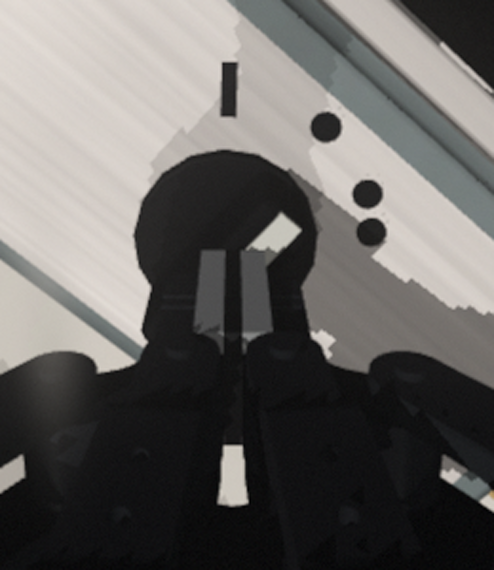

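```bash
python3 -m pendant '[[0,0,0,0],[0,0,0,0],[0,0,0,0.2],[0,0,0,0.5],[0,0,0,0.7],[0,0,0,0.92],[0,0,0.013,0.92],[0,0,0.013,0.92]]' -1 30;  python3 -m pendant '[[0,0,0,0],[0,0,0,0],[0,0,0,0],[0,0,0,0],[0,0,0,0],[0,0,0,0]]' 1 30
```

```text
t: 5.05
position: [434.7, -79.9, 89.6]
tool_rot: [-0.0, 1.0, 0.002, -0.001]
wrist_force: [-0.8, 0.0, -0.2]
finger_gap: 0.999
grasp_force: 0.0
t: 5.8
position: [435.6, -79.8, 90.7]
tool_rot: [-0.0, 1.0, 0.0, 0.0]
wrist_force: [-0.6, 2.6, 6.5]
finger_gap: 0.165
grasp_force: 31.4
```

```bash
python3 -m pendant '[[0,0,0,-0.2],[0,0,0,-0.4],[0,0,0,-0.6],[0,0,0,-0.8],[0,0,0,-0.91],[0,0,0,-0.91],[0,0,0,-0.91]]';  python3 -m pendant '[[0,0,0,0],[0,0,0,0],[0,0,0,0],[0,0,-0.05,0],[0,0,-0.1,0],[0,0,-0.15,0],[0,0,-0.2,0],[0,0,-0.2,0]]' -1 30; python3 - <<'E'
from h import *
m,im=snap("wrist","w4"); print(go(553,-45,230,np.pi/2))
cv2.imwrite("pics/c5.png",im)
E
```

```text
t: 6.68
position: [435.0, -78.3, 90.6]
tool_rot: [-0.002, 0.937, 0.35, 0.0]
wrist_force: [-3.1, 10.0, 10.3]
finger_gap: 0.166
grasp_force: 31.9
t: 7.68
position: [437.1, -80.8, 242.8]
tool_rot: [0.002, 0.937, 0.35, 0.002]
wrist_force: [0.5, 1.1, 0.4]
finger_gap: 1.002
grasp_force: 0.0
[0.1487, 0.0663, 0.0149, -1.0901]
```

View pics/c5.png

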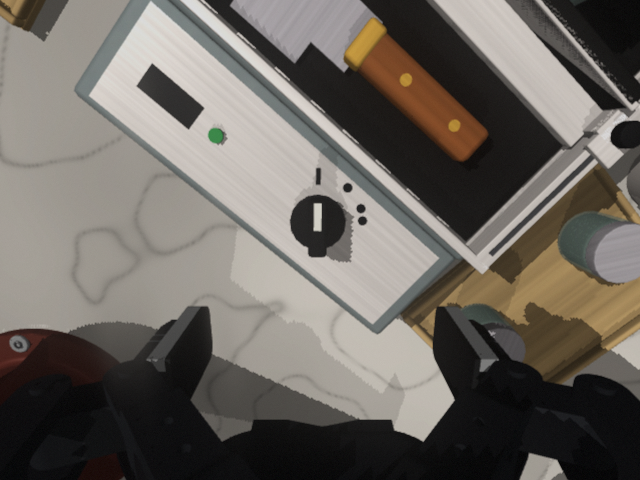

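```bash
python3 -m pendant '[[0.07,0.03,0,-0.2],[0.1487,0.0663,0,-0.4],[0.1487,0.0663,0,-0.6],[0.1487,0.0663,0,-0.8],[0.1487,0.0663,0,-1],[0.1487,0.0663,0,-1],[0.1487,0.0663,0,-1]]' -0.15; python3 - <<'E'
from h import *
m,im=snap("wrist","w5"); h=cv2.cvtColor(im,cv2.COLOR_BGR2HSV)
hm=((h[...,0]<16)&(h[...,1]>130)&(h[...,2]>60)).astype(np.uint8); hm[300:]=0
n,l,s,c=cv2.connectedComponentsWithStats(hm); print(s[1:][s[1:,4]>500].tolist())
for r in rects(hm,m,139,500): print(np.round(r[0],1),np.round(r[1],1),r[2])
print(go(553,-45,130,np.pi/2))
E
```

```text
t: 8.6
position: [551.9, -44.5, 239.7]
tool_rot: [-0.0, 0.733, 0.68, -0.0]
wrist_force: [0.2, 0.1, 0.4]
finger_gap: 0.578
grasp_force: 0.0
[[302, 207, 46, 93, 3289], [576, 217, 64, 71, 3476]]
[763.9 -74.2] [56.2 46.2] 89.97372436523438
[553.6 -62.1] [27.6 72.3] 1.2634592056274414
[-0.0005, 0.0013, 0.1466, -0.0936]
```

```bash
python3 -m pendant '[[0,0.0015,0.08,-0.0936],[0,0.0015,0.14,-0.0936],[0,0.0015,0.155,-0.0936],[0,0.0015,0.162,-0.0936],[0,0.0015,0.162,-0.0936]]'; python3 -m pendant '[[0,0,0.005,0],[0,0,0.01,0],[0,0,0.01,0]]';python3 -m pendant '[[0,0,0.005,0],[0,0,0.009,0],[0,0,0.009,0]]'
```

```text
t: 9.28
position: [554.4, -44.8, 120.3]
tool_rot: [0.001, 0.706, 0.708, 0.001]
wrist_force: [-0.3, 0.2, 0.3]
finger_gap: 0.57
grasp_force: 0.0
t: 9.65
position: [553.3, -44.6, 111.4]
tool_rot: [-0.0, 0.706, 0.708, -0.0]
wrist_force: [0.0, -1.0, 0.0]
finger_gap: 0.576
grasp_force: 0.0
t: 10.02
position: [553.2, -44.6, 104.4]
tool_rot: [-0.0, 0.706, 0.708, -0.0]
wrist_force: [0.3, 0.4, 0.5]
finger_gap: 0.571
grasp_force: 0.0
```

```bash
python3 -m pendant '[[0,0,0,0],[0,0,0,0],[0,0,0,0],[0,0,0,0],[0,0,0,0],[0,0,0,0]]' 1 60;python3 -m pendant '[[0,0,-0.01,0],[0,0,-0.02,0],[0,0,-0.05,0],[0,0,-0.1,0],[0,0,-0.12,0],[0,0,-0.14,0],[0,0,-0.14,0]]'; python3 -c "
from h import *
print(arm.read_state()['joint_positions'].round(2),go(502,340,195,None)); snap('scene','s6')"
```

```text
t: 10.78
position: [553.7, -44.7, 105.1]
tool_rot: [0.0, 0.706, 0.708, 0.0]
wrist_force: [0.6, 0.9, 5.7]
finger_gap: 0.306
grasp_force: 60.4
t: 11.65
position: [553.8, -44.7, 210.1]
tool_rot: [0.0, 0.706, 0.708, 0.0]
wrist_force: [-0.2, 0.2, -1.4]
finger_gap: 0.303
grasp_force: 59.8
[-0.21  0.35 -0.07  1.15  0.    1.36] [0.5131, -0.0675, 0.0201, 0.0]
```

```bash
python3 -m pendant '[[0,0.08,0,0,0][0:4],[0,0,0,0]]' 2>&1 | tail -1; python3 -m pendant '[[0.08,0,0,0],[0.16,-0.01,0,0],[0.581,-0.052,0,-0.6],[0.581,-0.052,0,-0.7],[0.581,-0.052,0,-0.9],[0.581,-0.052,0,-1],[0.581,-0.052,0,-1],[0.581,-0.052,0,-1]]'; python3 -c "
from h import *
print(arm.read_state()['joint_positions'].round(2),go(515,391,195,np.pi+.038))"
```

```text
invalid input: not JSON, or not a number
t: 12.7
position: [511.3, 394.6, 207.6]
tool_rot: [-0.001, 0.379, 0.925, -0.001]
wrist_force: [0.1, -0.3, -1.9]
finger_gap: 0.308
grasp_force: 59.7
[0.54 0.53 0.21 1.25 0.   1.32] [-0.0069, 0.0, 0.0168, -1.0383]
```

```bash
python3 -m pendant '[[-0.003,0.003,0,-0.2],[-0.003,0.003,0,-0.4],[-0.003,0.003,0,-0.6],[-0.003,0.003,0,-0.8],[-0.003,0.003,0,-1],[-0.003,0.003,0,-1],[-0.003,0.003,0,-1]]'; python3 -c "
from h import *
print(arm.read_state()['joint_positions'].round(2),go(515,391,-3,np.pi+.038)); 
m,im=snap('top','t6'); s,i2=snap('wrist','w6')
o=np.zeros((380,800,3),np.uint8); o[:300,:300]=cv2.resize(im[220:370,90:240],(300,300)); o[:375,300:]=cv2.resize(i2,(500,375)); cv2.imwrite('pics/c6.png',o)"
```

```text
t: 13.58
position: [516.3, 390.5, 209.2]
tool_rot: [-0.0, 0.001, 1.0, -0.0]
wrist_force: [-0.1, 0.1, -1.6]
finger_gap: 0.312
grasp_force: 59.7
[ 0.53  0.53  0.22  1.26 -0.    0.54] [0.0017, 0.0007, 0.2829, -0.0498]
```

View pics/c6.png

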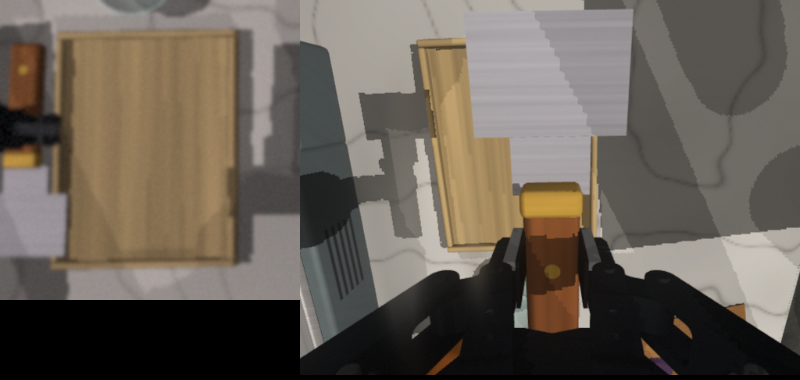

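```bash
python3 -c "
from h import *
m=arm.camera_model('wrist'); print(ray(m,[(151,54),(192,321),(381,218),(381,300)],20).round(1))"
```

```text
[[381.2 243.5  20. ]
 [634.4 254.1  20. ]
 [524.2 446.5  20. ]
 [610.2 450.4  20. ]]
```

```bash
python3 -m pendant '[[0.001,0.001,0.08,-0.05],[0.001,0.001,0.16,-0.05],[0.001,0.001,0.22,-0.05],[0.001,0.001,0.25,-0.05],[0.001,0.001,0.265,-0.05],[0.001,0.001,0.275,-0.05],[0.001,0.001,0.281,-0.05],[0.001,0.001,0.281,-0.05]]';python3 -m pendant '[[0,0,0.002,0],[0,0,0.004,0],[0,0,0.004,0]]'
```

```text
t: 14.68
position: [515.9, 391.9, -0.6]
tool_rot: [0.0, -0.021, 1.0, 0.0]
wrist_force: [-0.1, -0.2, -1.4]
finger_gap: 0.309
grasp_force: 59.7
t: 15.05
position: [515.5, 391.7, -4.0]
tool_rot: [-0.0, -0.021, 1.0, -0.0]
wrist_force: [0.9, 0.4, -1.6]
finger_gap: 0.31
grasp_force: 59.7
```

```bash
python3 -m pendant '[[0,0,0.002,0],[0,0,0.004,0],[0,0,0.004,0]]';python3 -m pendant '[[0,0,0,0],[0,0,0,0],[0,0,0,0],[0,0,-0.02,0],[0,0,-0.1,0],[0,0,-0.18,0],[0,0,-0.26,0],[0,0,-0.33,0]]' 0.06; python3 - <<'E'
from h import *
m,im=snap("top","t7"); h=cv2.cvtColor(im,cv2.COLOR_BGR2HSV)
hm=((h[...,0]<16)&(h[...,1]>120)).astype(np.uint8); hm[:225]=0;hm[370:]=0;hm[:,:100]=0;hm[:,215:]=0
for r in rects(hm,m,25,50): print(np.round(r[0],1),np.round(r[1],1),r[2])
m,im=snap("wrist","w7")
E
```

```text
t: 15.42
position: [515.6, 391.8, -6.9]
tool_rot: [0.0, -0.021, 1.0, 0.0]
wrist_force: [-0.1, -1.8, 1.9]
finger_gap: 0.306
grasp_force: 60.0
t: 16.42
position: [515.6, 391.8, 244.4]
tool_rot: [0.001, -0.021, 1.0, 0.001]
wrist_force: [0.4, -0.1, -0.1]
finger_gap: 0.47
grasp_force: 0.0
[544.2 393.8] [97.  30.8] 3.0130441188812256
```

```bash
python3 - <<'E'
from h import *
print(go(613,71,250,np.pi))
E
```

```text
[-0.1084, -0.4347, -0.0021, 0.0538]
```

```bash
python3 -m pendant '[[-0.1084,-0.4347,-0.01,0.0538],[-0.1084,-0.4347,-0.01,0.0538],[-0.1084,-0.4347,-0.01,0.0538],[-0.1084,-0.4347,-0.01,0.0538],[-0.1084,-0.4347,-0.01,0.0538],[-0.1084,-0.4347,-0.01,0.0538],[-0.1084,-0.4347,-0.01,0.0538],[-0.1084,-0.4347,-0.01,0.0538]]' -1; python3 - <<'E'
from h import *
m,im=snap("wrist","w8"); print(proj(m,[[613,71,178],[613,71,150]]),arm.read_state()["position"])
E
```

```text
t: 17.52
position: [610.1, 70.7, 248.1]
tool_rot: [-0.0, -0.0, 1.0, 0.0]
wrist_force: [0.2, -0.4, -0.5]
finger_gap: 0.999
grasp_force: 0.0
[[323.87904085 250.15137382]
 [323.67287116 238.54742588]] [610.14450004  70.97572014 248.13237312]
```

View pics/w8.png

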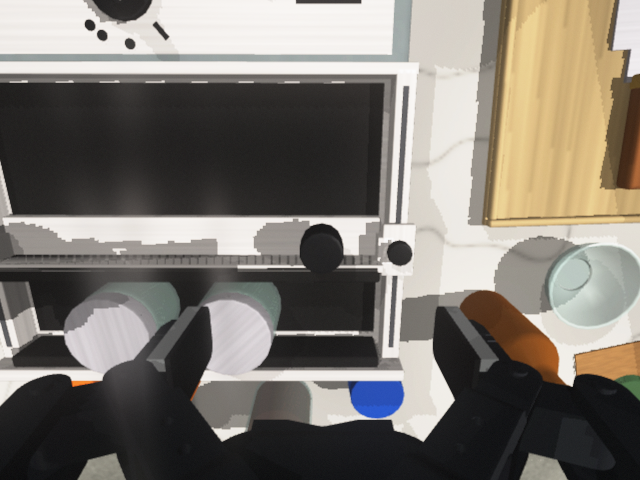

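```bash
python3 -m pendant '[[-0.004,-0.001,0,0],[-0.004,-0.001,0.05,0],[-0.004,-0.001,0.1,0],[-0.004,-0.001,0.135,0],[-0.004,-0.001,0.15,0],[-0.004,-0.001,0.156,0],[-0.004,-0.001,0.156,0]]' -0.29; python3 -m pendant '[[0,0,0,0],[0,0,0,0],[0,0,0,0],[0,0,0,0],[0,0,0,0]]' 1 50
```

```text
t: 18.45
position: [614.0, 69.0, 131.7]
tool_rot: [0.001, -0.0, 1.0, 0.0]
wrist_force: [-0.3, -0.8, -0.3]
finger_gap: 0.644
grasp_force: 0.0
t: 19.08
position: [614.2, 70.1, 132.3]
tool_rot: [0.001, -0.0, 1.0, 0.001]
wrist_force: [-1.3, 5.9, 4.7]
finger_gap: 0.333
grasp_force: 49.2
```

```bash
python3 -m pendant '[[0.015,0,0,0],[0.03,0,0,0],[0.045,0,0,0],[0.06,0,0,0],[0.075,0,0,0],[0.09,0,0,0],[0.104,0,0,0],[0.104,0,0,0]]'; python3 -m pendant '[[0.004,0,0,0],[0.008,0,0,0],[0.008,0,0,0]]'
```

```text
t: 20.08
position: [535.9, 70.2, 132.3]
tool_rot: [0.001, -0.0, 1.0, 0.001]
wrist_force: [-1.5, 7.2, 7.5]
finger_gap: 0.331
grasp_force: 50.1
t: 20.45
position: [531.1, 70.1, 132.3]
tool_rot: [0.002, -0.0, 1.0, 0.001]
wrist_force: [2.4, 6.9, 2.7]
finger_gap: 0.335
grasp_force: 49.8
```

```bash
python3 -m pendant '[[0.003,0,0,0],[0.005,0,0,0],[0.005,0,0,0]]'; python3 -m pendant '[[0,0,0,0],[0,0,0,0],[0,0,0,0],[0,0,-0.03,0],[0,0,-0.1,0],[0,0,-0.18,0],[0,0,-0.2,0]]' -0.29; python3 - <<'E'
from h import *
m,im=snap("top","t9"); g=cv2.cvtColor(im,cv2.COLOR_BGR2GRAY)
def circ(im,m,z,box,r=31,dp=1):
    x0,y0,x1,y1=box; s=m["fx"]/(m["T"][2][3]-z); g=cv2.medianBlur(cv2.cvtColor(im,cv2.COLOR_BGR2GRAY),3)[y0:y1,x0:x1]
    g=cv2.resize(g,None,fx=4,fy=4,interpolation=cv2.INTER_CUBIC); R=r*s*4
    c=cv2.HoughCircles(g,cv2.HOUGH_GRADIENT,2,60,param1=80,param2=15,minRadius=int(R*.92),maxRadius=int(R*1.08))
    return [] if c is None else [(round(a/4+x0-.4,1),round(b/4+y0-.4,1),ray(m,(a/4+x0-.4,b/4+y0-.4),z)[0,:2].round(1).tolist()) for a,b,_ in c[0][:4]]
print(circ(im,m,180,(280,175,410,240))); print(circ(im,m,68,(430,230,530,355)))
cv2.imwrite("pics/c9.png",cv2.resize(im[165:365,235:535],None,fx=2.6,fy=2.6,interpolation=cv2.INTER_CUBIC))
E
```

```text
t: 20.82
position: [530.5, 70.2, 132.4]
tool_rot: [0.004, -0.0, 1.0, 0.002]
wrist_force: [15.2, 8.1, -8.3]
finger_gap: 0.336
grasp_force: 50.2
t: 21.7
position: [527.3, 68.6, 284.8]
tool_rot: [0.003, 0.0, 1.0, -0.0]
wrist_force: [0.0, -0.1, -1.0]
finger_gap: 0.644
grasp_force: 0.0
[(np.float32(317.8), np.float32(205.4), [675.7, 8.2]), (np.float32(361.8), np.float32(205.8), [676.1, -76.6]), (np.float32(389.8), np.float32(205.4), [677.9, -130.5]), (np.float32(286.4), np.float32(202.4), [680.6, 69.1])]
[(np.float32(468.4), np.float32(326.8), [443.4, -309.4]), (np.float32(451.4), np.float32(309.4), [479.0, -274.5]), (np.float32(514.4), np.float32(291.8), [517.5, -407.2]), (np.float32(513.4), np.float32(309.4), [481.1, -404.1])]
```

View pics/c9.png

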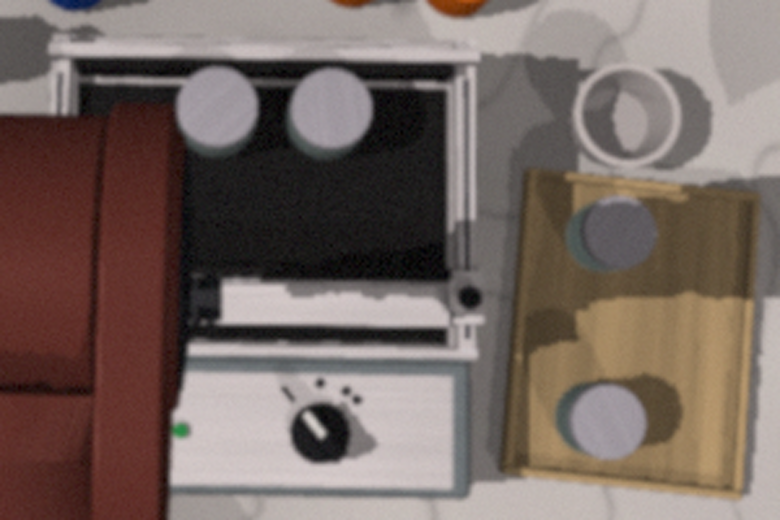

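```bash
python3 -m pendant '[[-0.08,-0.03,0.04,0],[-0.16,-0.06,0.08,0],[-0.1983,-0.0755,0.1,0],[-0.1983,-0.0755,0.1,0],[-0.1983,-0.0755,0.1,0],[-0.1983,-0.0755,0.1,0]]' -0.83 30; python3 - <<'E'
from h import *
m,im=snap("wrist","w10"); print(go(676,12,116,np.pi), proj(m,[[676,9.5,180],[676,-76.5,180]]))
E
```

```text
t: 22.5
position: [674.0, 12.6, 206.8]
tool_rot: [0.0, -0.0, 1.0, -0.0]
wrist_force: [0.1, -0.7, -0.5]
finger_gap: 0.914
grasp_force: 0.0
[-0.0025, -0.0008, 0.1214, 0.0007] [[318.08781528 272.639334  ]
 [159.76345393 272.4523796 ]]
```

View pics/w10.png

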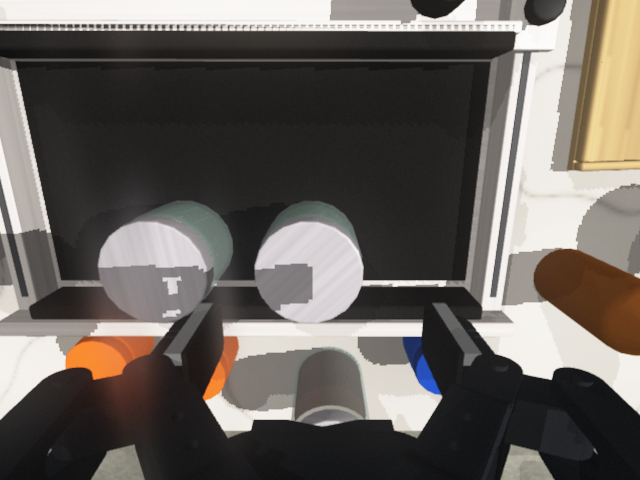

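```bash
python3 -m pendant '[[-0.003,-0.004,0.0,0],[-0.003,-0.004,0.03,0],[-0.003,-0.004,0.06,0],[-0.003,-0.004,0.09,0],[-0.003,-0.004,0.11,0],[-0.003,-0.004,0.12,0],[-0.003,-0.004,0.12,0]]'; python3 -m pendant '[[0,0,0,0],[0,0,0,0],[0,0,0,0],[0,0,0,0],[0,0,0,0]]' 1 30
```

```text
t: 23.42
position: [676.7, 9.1, 116.0]
tool_rot: [-0.0, -0.0, 1.0, 0.0]
wrist_force: [-0.3, -0.8, 1.4]
finger_gap: 0.914
grasp_force: 0.0
t: 24.05
position: [677.5, 8.8, 117.2]
tool_rot: [0.001, 0.0, 1.0, -0.0]
wrist_force: [-0.4, -0.6, 6.9]
finger_gap: 0.717
grasp_force: 33.3
```

```bash
python3 -m pendant '[[0,0,-0.02,0],[0,0,-0.07,0],[0,0,-0.13,0],[0.02,0.06,-0.15,0],[0.06,0.14,-0.15,0],[0.1,0.22,-0.15,0],[0.13,0.3,-0.15,0],[0.153,0.38,-0.15,0]]'; python3 - <<'E'
from h import *
print(go(562,304,5,np.pi))
E
```

```text
t: 25.05
position: [563.9, 285.7, 229.6]
tool_rot: [0.0, 0.0, 1.0, 0.0]
wrist_force: [0.5, 0.6, -2.0]
finger_gap: 0.717
grasp_force: 33.5
[0.0026, 0.0243, 0.2994, -0.0002]
```

```bash
python3 -m pendant '[[0.001,0.013,0.0,0],[0.001,0.013,0.08,0],[0.001,0.013,0.16,0],[0.001,0.013,0.22,0],[0.001,0.013,0.26,0],[0.001,0.013,0.28,0],[0.001,0.013,0.291,0],[0.001,0.013,0.295,0]]'; python3 -m pendant '[[0,0,0,0],[0,0,0.002,0],[0,0,0.002,0]]'
```

```text
t: 26.05
position: [565.1, 293.8, 7.9]
tool_rot: [0.001, 0.0, 1.0, 0.0]
wrist_force: [0.6, 0.8, -1.7]
finger_gap: 0.718
grasp_force: 33.7
t: 26.42
position: [564.6, 293.8, 6.1]
tool_rot: [0.0, -0.0, 1.0, 0.0]
wrist_force: [-0.3, 1.4, -1.7]
finger_gap: 0.722
grasp_force: 33.7
```

```bash
python3 -m pendant '[[0.004,0.004,0,0],[0.006,0.008,0,0],[0.006,0.008,0.001,0],[0.006,0.008,0.002,0],[0.006,0.008,0.002,0]]'; python3 -m pendant '[[0,0,0,0],[0,0,0,0],[0,0,0,0],[0,0,-0.03,0],[0,0,-0.1,0],[0,0,-0.18,0],[0,0,-0.26,0],[0,0,-0.3,0]]' -0.75; python3 - <<'E'
from h import *
print(go(676,-79,206,np.pi))
E
```

```text
t: 27.05
position: [559.6, 300.2, 5.2]
tool_rot: [0.0, -0.0, 1.0, 0.0]
wrist_force: [-5.3, 0.7, 9.2]
finger_gap: 0.72
grasp_force: 34.7
t: 28.05
position: [561.0, 300.1, 233.1]
tool_rot: [0.002, 0.0, 1.0, 0.001]
wrist_force: [0.2, 0.5, -0.3]
finger_gap: 0.876
grasp_force: 0.0
[-0.1534, -0.5055, 0.0361, -0.0001]
```

```bash
python3 -m pendant '[[-0.02,-0.08,0,0],[-0.05,-0.16,0,0],[-0.08,-0.24,0,0],[-0.1,-0.32,0,0],[-0.12,-0.4,0,0],[-0.1534,-0.47,0,0],[-0.1534,-0.5055,0,0],[-0.1534,-0.5055,0,0]]' -1; python3 - <<'E'
from h import *
m,im=snap("wrist","w11"); print(go(676.5,-78,116,np.pi))
E
```

```text
t: 29.05
position: [674.8, -81.8, 228.6]
tool_rot: [-0.0, 0.002, 1.0, -0.0]
wrist_force: [-0.5, 0.2, -0.5]
finger_gap: 0.998
grasp_force: 0.0
[-0.0023, 0.0029, 0.1504, -0.0022]
```

```bash
python3 -m pendant '[[-0.002,0.003,0.03,0],[-0.002,0.003,0.07,0],[-0.002,0.003,0.11,0],[-0.002,0.003,0.135,0],[-0.002,0.003,0.149,0],[-0.002,0.003,0.149,0]]'; python3 -m pendant '[[0,0,0,0],[0,0,0,0],[0,0,0,0],[0,0,0,0],[0,0,0,0],[0,0,0,0]]' 1 30; python3 -m pendant '[[0,0,-0.02,0],[0,0,-0.07,0],[0,0,-0.13,0],[0.02,0.06,-0.15,0],[0.06,0.14,-0.15,0],[0.1,0.22,-0.15,0],[0.14,0.3,-0.15,0],[0.18,0.38,-0.15,0]]'; python3 - <<'E'
from h import *
print(go(452,300,5.2,np.pi))
E
```

```text
t: 29.85
position: [676.1, -76.3, 117.2]
tool_rot: [-0.0, -0.0, 1.0, 0.0]
wrist_force: [-0.6, -0.5, 0.2]
finger_gap: 1.001
grasp_force: 0.0
t: 30.6
position: [677.3, -77.5, 118.9]
tool_rot: [0.001, 0.0, 1.0, -0.0]
wrist_force: [-0.5, -1.3, 6.7]
finger_gap: 0.718
grasp_force: 33.5
t: 31.6
position: [548.4, 193.1, 230.8]
tool_rot: [0.0, 0.0, 1.0, 0.0]
wrist_force: [0.6, 0.6, -3.0]
finger_gap: 0.72
grasp_force: 34.0
[0.1286, 0.1425, 0.3008, -0.0004]
```

```bash
python3 -m pendant '[[0.06,0.06,0,0],[0.1,0.12,0,0],[0.1286,0.1425,0,0],[0.1286,0.1425,0,0],[0.1286,0.1425,0,0],[0.1286,0.1425,0,0]]';  python3 -m pendant '[[0,0,0.06,0],[0,0,0.14,0],[0,0,0.22,0],[0,0,0.26,0],[0,0,0.28,0],[0,0,0.29,0],[0,0,0.292,0]]'; python3 - <<'E'
from h import *
print(go(452,300,6.9,np.pi))
E
```

```text
t: 32.35
position: [453.9, 297.6, 230.1]
tool_rot: [0.0, 0.001, 1.0, -0.0]
wrist_force: [0.1, 0.3, -2.4]
finger_gap: 0.718
grasp_force: 34.0
t: 33.22
position: [454.0, 298.5, 11.6]
tool_rot: [0.001, 0.0, 1.0, 0.0]
wrist_force: [0.3, -0.5, -3.1]
finger_gap: 0.72
grasp_force: 34.0
[0.0027, 0.002, 0.0063, -0.0005]
```

```bash
python3 -m pendant '[[0,0.001,0.003,0],[0,0.001,0.005,0],[0,0.001,0.0065,0],[0,0.001,0.0065,0]]'; python3 -m pendant '[[0,0,0,0],[0,0,0,0],[0,0,0,0],[0,0,-0.03,0],[0,0,-0.1,0],[0,0,-0.18,0],[0,0,-0.26,0],[0,0,-0.32,0]]' -0.75; python3 -m pendant '[[0,-0.08,0,0],[0,-0.16,0,0],[0,-0.24,0,0],[0,-0.32,0,0],[0,-0.4,0,0],[0,-0.5,0,0],[0,-0.5,0,0]]' -1; python3 - <<'E'
from h import *
m,im=snap("top","t12"); cv2.imwrite("pics/c12.png",cv2.resize(im[170:370,100:540],(800,364),interpolation=cv2.INTER_CUBIC))
h=cv2.cvtColor(im,cv2.COLOR_BGR2HSV)
E
```

```text
t: 33.72
position: [453.4, 299.3, 6.9]
tool_rot: [0.0, -0.0, 1.0, 0.0]
wrist_force: [-1.8, -0.5, 4.7]
finger_gap: 0.719
grasp_force: 35.0
t: 34.72
position: [453.5, 299.3, 248.9]
tool_rot: [0.001, 0.0, 1.0, 0.001]
wrist_force: [0.2, 0.2, -0.1]
finger_gap: 0.87
grasp_force: 0.0
t: 35.6
position: [452.9, -79.2, 246.1]
tool_rot: [0.0, 0.002, 1.0, -0.0]
wrist_force: [-0.5, 0.8, -0.3]
finger_gap: 1.001
grasp_force: 0.0
```

View pics/c12.png

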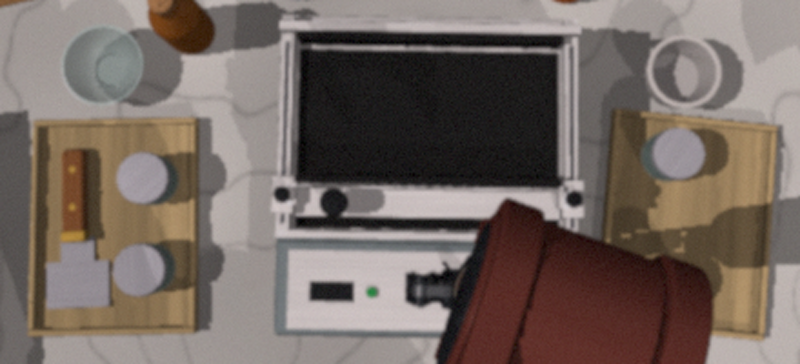

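```bash
python3 -m pendant '[[0,-0.08,0,0],[0.005,-0.16,0,0],[0.012,-0.24,0.02,0],[0.012,-0.307,0.03,0],[0.012,-0.307,0.03,0],[0.012,-0.307,0.03,0],[0.012,-0.307,0.03,0]]' ; python3 - <<'E'
from h import *
m,im=snap("wrist","w13"); print(arm.read_state()["position"],proj(m,[[443,-309,68]]))
g=cv2.medianBlur(cv2.cvtColor(im,cv2.COLOR_BGR2GRAY),5); u,v=proj(m,[[443,-309,68]])[0].astype(int)
g=g[v-70:v+70,u-70:u+70]
c=cv2.HoughCircles(g,cv2.HOUGH_GRADIENT,1,40,param1=80,param2=12,minRadius=25,maxRadius=42); print(c)
if c is not None: print(ray(m,c[0][:3,:2]+[u-70,v-70],68).round(1))
cv2.imwrite("pics/c13.png",im)
E
```

```text
t: 36.52
position: [444.6, -304.6, 224.0]
tool_rot: [0.0, -0.001, 1.0, 0.0]
wrist_force: [-0.1, -0.1, 0.8]
finger_gap: 1.001
grasp_force: 0.0
[ 444.61197062 -304.79408333  224.04023388] [[318.05483224 215.49707278]]
[[[64.5 72.5 34.6]]]
[[ 444.8 -313.8   68. ]]
```

View pics/c13.png

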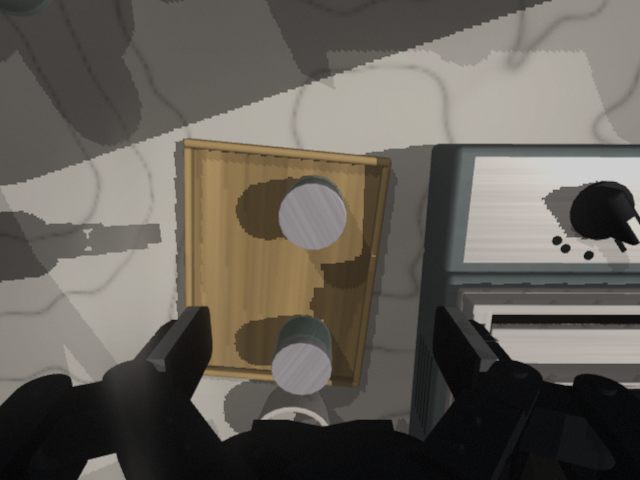

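```bash
python3 -c "
from h import *
print(ray(arm.camera_model('wrist'),[(302,368)],68))"; python3 -m pendant '[[0.001,-0.009,0.08,0],[0.001,-0.009,0.16,0],[0.001,-0.009,0.22,0],[0.001,-0.009,0.26,0],[0.001,-0.009,0.28,0],[0.001,-0.009,0.291,0],[0.001,-0.009,0.291,0]]'; python3 -m pendant '[[0,0,0,0],[0,0,0,0],[0,0,0,0],[0,0,0,0],[0,0,0,0],[0,0,0,0]]' 1 30
```

```text
[[ 596.32079281 -325.05090789   68.        ]]
t: 37.45
position: [443.8, -313.0, 5.8]
tool_rot: [0.0, -0.0, 1.0, -0.0]
wrist_force: [-0.2, -0.0, -0.1]
finger_gap: 0.999
grasp_force: 0.0
t: 38.2
position: [444.0, -313.5, 6.5]
tool_rot: [0.001, 0.0, 1.0, -0.001]
wrist_force: [-1.1, 0.4, 5.9]
finger_gap: 0.72
grasp_force: 31.8
```

```bash
python3 -m pendant '[[0,0,-0.02,0],[0,0,-0.08,0],[0,0,-0.16,0],[0,0,-0.24,0],[-0.02,0.02,-0.31,0],[-0.07,0.08,-0.31,0],[-0.12,0.15,-0.31,0],[-0.17,0.22,-0.31,0]]'; python3 -m pendant '[[-0.04,0.06,0,0],[-0.08,0.12,0,0],[-0.11,0.18,0,0],[-0.133,0.231,0,0],[-0.133,0.231,0,0],[-0.133,0.231,0,0],[-0.133,0.231,0,0]]'; python3 - <<'E'
from h import *
print(go(671,25,118.5,np.pi))
E
```

```text
t: 39.2
position: [569.2, -149.7, 239.1]
tool_rot: [0.0, 0.0, 1.0, -0.0]
wrist_force: [0.7, -0.6, -2.0]
finger_gap: 0.72
grasp_force: 34.2
t: 40.08
position: [667.9, 20.9, 238.3]
tool_rot: [0.0, 0.001, 1.0, -0.0]
wrist_force: [0.1, -1.0, -2.8]
finger_gap: 0.714
grasp_force: 34.1
[-0.0041, 0.0055, 0.1598, -0.0017]
```

```bash
python3 -m pendant '[[-0.004,0.0055,0.05,0],[-0.004,0.0055,0.09,0],[-0.004,0.0055,0.13,0],[-0.004,0.0055,0.15,0],[-0.004,0.0055,0.155,0],[-0.004,0.0055,0.158,0],[-0.004,0.0055,0.158,0]]'; python3 -m pendant '[[0,0,0.001,0],[0,0,0.002,0],[0,0,0.002,0]]'
```

```text
t: 40.95
position: [671.8, 26.0, 120.3]
tool_rot: [0.001, 0.0, 1.0, -0.0]
wrist_force: [-0.7, 0.4, -1.6]
finger_gap: 0.721
grasp_force: 34.1
t: 41.32
position: [671.6, 26.2, 118.5]
tool_rot: [0.0, -0.0, 1.0, -0.0]
wrist_force: [-2.0, 0.2, 3.8]
finger_gap: 0.717
grasp_force: 34.6
```

```bash
python3 -m pendant '[[0,0,0,0],[0,0,0,0],[0,0,0,0],[0,0,-0.03,0],[0,0,-0.08,0],[0,0,-0.14,0],[0.01,-0.05,-0.17,0],[0.03,-0.12,-0.17,0]]' -0.75; python3 -m pendant '[[0.02,-0.08,0,0],[0.04,-0.16,0,0],[0.06,-0.24,0,0],[0.07,-0.32,0,0],[0.071,-0.344,0,0],[0.071,-0.344,0,0],[0.071,-0.344,0,0]]' -1;  python3 - <<'E'
from h import *
m,im=snap("wrist","w14"); print(arm.read_state()["position"],go(596,-322,5.5,np.pi),proj(m,[[596,-322,68]]))
g=cv2.medianBlur(cv2.cvtColor(im,cv2.COLOR_BGR2GRAY),5); u,v=proj(m,[[596,-322,68]])[0].astype(int)
g=g[v-70:v+70,u-70:u+70]
c=cv2.HoughCircles(g,cv2.HOUGH_GRADIENT,1,40,param1=80,param2=12,minRadius=25,maxRadius=42); print(c)
if c is not None: print(ray(m,c[0][:3,:2]+[u-70,v-70],68).round(1))
E
```

```text
t: 42.32
position: [650.1, -64.0, 247.5]
tool_rot: [0.002, -0.001, 1.0, -0.0]
wrist_force: [0.1, -0.4, -0.0]
finger_gap: 0.875
grasp_force: 0.0
t: 43.2
position: [595.9, -320.2, 245.4]
tool_rot: [-0.0, -0.001, 1.0, 0.0]
wrist_force: [0.7, 0.4, 1.4]
finger_gap: 0.997
grasp_force: 0.0
[ 596.05944074 -320.00486025  245.51276641] [0.0001, -0.0027, 0.32, 0.0024] [[320.98924416 212.4308745 ]]
[[[67.5 72.5 32.4]
  [27.5 75.5 38.1]]]
[[ 598.  -325.2   68. ]
 [ 600.9 -362.4   68. ]]
```

```bash
python3 -m pendant '[[-0.001,-0.0045,0.08,0],[-0.001,-0.0045,0.16,0],[-0.001,-0.0045,0.23,0],[-0.001,-0.0045,0.28,0],[-0.001,-0.0045,0.30,0],[-0.001,-0.0045,0.315,0],[-0.001,-0.0045,0.319,0],[-0.001,-0.0045,0.319,0]]'; python3 -m pendant '[[0,0,0,0],[0,0,0,0],[0,0,0,0],[0,0,0,0],[0,0,0,0],[0,0,0,0]]' 1 30;  python3 -m pendant '[[0,0,-0.02,0],[0,0,-0.08,0],[0,0,-0.16,0],[0,0,-0.24,0],[0,0.02,-0.31,0],[-0.02,0.08,-0.31,0],[-0.04,0.14,-0.31,0],[-0.06,0.2,-0.31,0]]'; python3 - <<'E'
from h import *
print(go(671,-85,118.5,np.pi))
E
```

```text
t: 44.25
position: [596.9, -325.6, 7.2]
tool_rot: [0.001, -0.0, 1.0, -0.0]
wrist_force: [-0.4, -0.5, 0.5]
finger_gap: 1.0
grasp_force: 0.0
t: 45.0
position: [596.8, -325.5, 7.1]
tool_rot: [0.001, 0.0, 1.0, -0.0]
wrist_force: [-1.6, 1.1, 6.2]
finger_gap: 0.719
grasp_force: 32.3
t: 46.0
position: [641.4, -173.9, 239.5]
tool_rot: [0.0, 0.0, 1.0, -0.0]
wrist_force: [0.4, 0.2, -3.1]
finger_gap: 0.717
grasp_force: 34.2
[-0.0394, 0.1186, 0.1613, -0.0007]
```

```bash
python3 -m pendant '[[-0.02,0.06,0,0],[-0.039,0.117,0,0],[-0.039,0.117,0,0],[-0.039,0.117,0.04,0],[-0.039,0.117,0.09,0],[-0.039,0.117,0.13,0],[-0.039,0.117,0.15,0],[-0.039,0.117,0.155,0]]'; python3 -c "
from h import *
print(go(671,-85,119,np.pi))"
```

```text
t: 47.0
position: [670.2, -88.0, 122.2]
tool_rot: [-0.0, 0.0, 1.0, 0.0]
wrist_force: [-0.2, -0.1, -1.8]
finger_gap: 0.718
grasp_force: 34.1
[-0.0011, 0.0039, 0.0042, -0.0008]
```

```bash
python3 -m pendant '[[-0.001,0.003,0.002,0],[-0.001,0.003,0.004,0],[-0.001,0.003,0.0045,0],[-0.001,0.003,0.0045,0]]'; python3 -m pendant '[[0,0,0,0],[0,0,0,0],[0,0,0,0],[0,0,-0.03,0],[0,0,-0.08,0],[0,0,-0.14,0],[0.05,0.05,-0.17,0],[0.11,0.12,-0.17,0]]' -0.75;python3 -m pendant '[[0.06,0.06,0,0],[0.085,0.09,0,0],[0.085,0.09,0,0],[0.085,0.09,0,0],[0.085,0.09,0,0]]' -0.29; python3 - <<'E'
from h import *
m,im=snap("wrist","w15"); m2,i2=snap("top","t15"); m3,i3=snap("scene","s15"); print(go(530.5,70,131,np.pi))
o=np.zeros((300,800,3),np.uint8); o[:,:400]=cv2.resize(im,(400,300)); o[:,400:]=cv2.resize(i3[120:360,150:470],(400,300)); cv2.imwrite("pics/c15.png",o)
E
```

```text
t: 47.5
position: [671.4, -85.2, 119.3]
tool_rot: [0.0, -0.0, 1.0, -0.0]
wrist_force: [-0.2, 0.3, -3.4]
finger_gap: 0.714
grasp_force: 34.1
t: 48.5
position: [593.8, -0.3, 248.3]
tool_rot: [0.002, 0.001, 1.0, -0.0]
wrist_force: [0.4, 1.3, -0.0]
finger_gap: 0.877
grasp_force: 0.0
t: 49.12
position: [530.1, 66.5, 246.3]
tool_rot: [0.0, 0.001, 1.0, -0.0]
wrist_force: [0.4, 0.3, -0.2]
finger_gap: 0.644
grasp_force: 0.0
[-0.001, 0.0045, 0.1536, -0.0014]
```

View pics/c15.png

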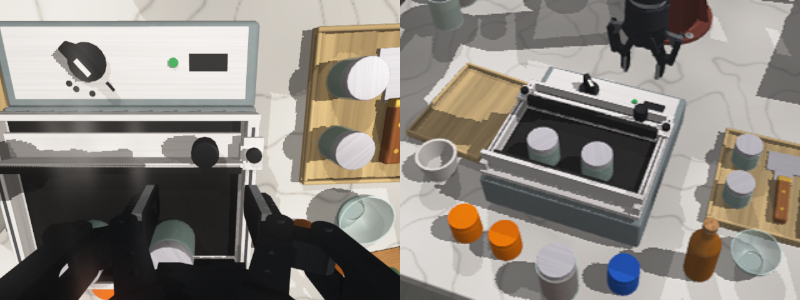

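```bash
python3 -m pendant '[[-0.001,0.0045,0,0],[-0.001,0.0045,0.05,0],[-0.001,0.0045,0.1,0],[-0.001,0.0045,0.135,0],[-0.001,0.0045,0.15,0],[-0.001,0.0045,0.1535,0],[-0.001,0.0045,0.1535,0]]'; python3 -m pendant '[[0,0,0,0],[0,0,0,0],[0,0,0,0],[0,0,0,0],[0,0,0,0]]' 1 50; python3 -m pendant '[[-0.013,0,0,0],[-0.026,0,0,0],[-0.039,0,0,0],[-0.052,0,0,0],[-0.065,0,0,0],[-0.078,0,0,0],[-0.09,0,0,0],[-0.09,0,0,0]]'
```

```text
t: 50.15
position: [530.7, 70.6, 132.2]
tool_rot: [0.001, 0.0, 1.0, -0.0]
wrist_force: [0.4, -0.4, 0.6]
finger_gap: 0.644
grasp_force: 0.0
t: 50.78
position: [530.8, 70.2, 132.4]
tool_rot: [0.001, 0.0, 1.0, -0.0]
wrist_force: [-0.8, -2.1, 5.4]
finger_gap: 0.336
grasp_force: 49.0
t: 51.78
position: [599.0, 70.1, 132.4]
tool_rot: [0.001, 0.0, 1.0, -0.0]
wrist_force: [1.1, -1.7, 3.9]
finger_gap: 0.335
grasp_force: 49.2
```

```bash
python3 -m pendant '[[-0.004,0,0,0],[-0.008,0,0,0],[-0.012,0,0,0],[-0.015,0,0,0],[-0.015,0,0,0]]'; for i in 1; do python3 -m pendant '[[-0.002,0,0,0],[-0.003,0,0,0],[-0.003,0,0,0]]'; done
```

```text
t: 52.4
position: [609.2, 70.1, 132.4]
tool_rot: [0.0, 0.0, 1.0, -0.0]
wrist_force: [-3.2, -3.0, 6.7]
finger_gap: 0.333
grasp_force: 49.3
t: 52.78
position: [610.8, 70.1, 132.5]
tool_rot: [0.0, 0.0, 1.0, -0.0]
wrist_force: [-4.8, -2.2, 8.3]
finger_gap: 0.335
grasp_force: 49.4
```

```bash
python3 -m pendant '[[-0.001,0,0,0],[-0.002,0,0,0],[-0.002,0,0,0]]';  python3 -m pendant '[[-0.001,0,0,0],[-0.002,0,0,0],[-0.002,0,0,0]]'
```

```text
t: 53.15
position: [611.8, 70.1, 132.4]
tool_rot: [-0.0, 0.0, 1.0, -0.0]
wrist_force: [-7.4, -2.5, 10.3]
finger_gap: 0.336
grasp_force: 49.5
t: 53.52
position: [613.3, 70.1, 132.4]
tool_rot: [-0.0, 0.0, 1.0, -0.0]
wrist_force: [-7.0, -2.2, 9.7]
finger_gap: 0.333
grasp_force: 49.5
```

```bash
python3 -m pendant '[[-0.001,0,0,0],[-0.002,0,0,0],[-0.002,0,0,0]]';  python3 -m pendant '[[-0.001,0,0,0],[-0.0015,0,0,0],[-0.0015,0,0,0]]'
```

```text
t: 53.9
position: [614.8, 70.1, 132.4]
tool_rot: [-0.0, 0.0, 1.0, -0.0]
wrist_force: [-7.1, -2.7, 9.6]
finger_gap: 0.334
grasp_force: 49.5
t: 54.28
position: [615.7, 70.1, 132.4]
tool_rot: [-0.001, 0.0, 1.0, -0.001]
wrist_force: [-7.9, -1.7, 10.0]
finger_gap: 0.331
grasp_force: 49.6
```

```bash
python3 -m pendant '[[-0.001,0,0,0],[-0.0015,0,0,0],[-0.0015,0,0,0]]';  python3 -c "
from h import *
print(arm.read_state()['wrist_force'])"
```

```text
t: 54.65
position: [615.7, 70.1, 132.4]
tool_rot: [-0.002, 0.0, 1.0, -0.001]
wrist_force: [-12.3, -2.2, 14.0]
finger_gap: 0.333
grasp_force: 49.9
[-12.30138839  -2.15064822  14.02912335]
```

```bash
python3 -m pendant '[[0,0,0,0],[0,0,0,0],[0,0,0,0],[0,0,-0.03,0],[0,0,-0.08,0],[0,0,-0.14,0],[0.05,-0.04,-0.17,0],[0.11,-0.08,-0.17,0]]' -0.29; python3 -m pendant '[[0.06,-0.06,0,-0.2],[0.1,-0.1,0,-0.4],[0.13,-0.12,0,-0.6],[0.13,-0.12,0,-0.8],[0.13,-0.12,0,-0.89],[0.13,-0.12,0,-0.89],[0.13,-0.12,0,-0.89]]' -1; python3 - <<'E'
from h import *
print(go(435.3,-79.3,90.6,.7),yaw(arm.read_state()),arm.read_state()["joint_positions"].round(2))
m,im=snap("top","t16")
def circ(im,m,z,box,r=31):
    x0,y0,x1,y1=box; s=m["fx"]/(m["T"][2][3]-z); g=cv2.medianBlur(cv2.cvtColor(im,cv2.COLOR_BGR2GRAY),3)[y0:y1,x0:x1]
    g=cv2.resize(g,None,fx=4,fy=4,interpolation=cv2.INTER_CUBIC); R=r*s*4
    c=cv2.HoughCircles(g,cv2.HOUGH_GRADIENT,2,60,param1=80,param2=15,minRadius=int(R*.92),maxRadius=int(R*1.08))
    return [] if c is None else [ray(m,(a/4+x0-.4,b/4+y0-.4),z)[0,:2].round(1).tolist() for a,b,_ in c[0][:4]]
print("row",circ(im,m,180,(280,175,410,240)),"done",circ(im,m,68,(150,230,212,350)))
k=cv2.cvtColor(im,cv2.COLOR_BGR2GRAY)[210:300,272:300]<45
c=max(cv2.findContours(k.astype(np.uint8),cv2.RETR_LIST,cv2.CHAIN_APPROX_NONE)[0],key=cv2.contourArea); print("white-bar dark blobs",[ (cv2.contourArea(c),cv2.boundingRect(c)) for c in cv2.findContours(k.astype(np.uint8),cv2.RETR_LIST,cv2.CHAIN_APPROX_NONE)[0] if cv2.contourArea(c)>60], proj(m,[[613,71,178]]))
E
```

```text
t: 55.65
position: [536.1, 10.0, 260.4]
tool_rot: [0.002, -0.0, 1.0, -0.0]
wrist_force: [0.7, -0.4, -0.3]
finger_gap: 0.646
grasp_force: 0.0
t: 56.52
position: [438.0, -79.3, 258.8]
tool_rot: [0.0, -0.342, 0.94, -0.0]
wrist_force: [0.4, 0.3, -1.2]
finger_gap: 1.001
grasp_force: 0.0
[0.0027, 0.0023, 0.2243, -0.0032] -2.444102663111742 [-0.34  0.11 -0.25  1.21  0.   -1.04]
row [[676.2, -82.3], [679.3, 30.5], [657.6, -141.1], [664.6, -30.5]] done [[453.1, 302.6], [556.5, 305.3], [501.4, 270.1], [559.2, 266.3]]
white-bar dark blobs [(1227.0, (0, 37, 28, 48)), (130.5, (6, 20, 14, 14)), (373.5, (0, 0, 28, 18))] [[284.6056417  237.28294585]]
```

```bash
python3 -m pendant '[[0.0027,0.0023,0.08,0],[0.0027,0.0023,0.15,0],[0.0027,0.0023,0.19,0],[0.0027,0.0023,0.21,0],[0.0027,0.0023,0.224,0],[0.0027,0.0023,0.224,0]]'; python3 -m pendant '[[0,0,0,0],[0,0,0,0],[0,0,0,0],[0,0,0,0],[0,0,0,0],[0,0,0,0]]' 1 30; python3 -m pendant '[[0,0,0,0.2],[0,0,0,0.4],[0,0,0,0.6],[0,0,0,0.8],[0,0,0,0.89],[0,0,0,0.89],[0,0,0,0.89]]'
```

```text
t: 57.32
position: [435.0, -79.2, 90.5]
tool_rot: [-0.0, -0.342, 0.94, 0.0]
wrist_force: [0.4, 0.2, 0.0]
finger_gap: 1.001
grasp_force: 0.0
t: 58.08
position: [434.6, -78.5, 91.2]
tool_rot: [-0.0, -0.343, 0.939, 0.001]
wrist_force: [-4.2, 4.4, 8.9]
finger_gap: 0.161
grasp_force: 30.3
t: 58.95
position: [435.1, -79.8, 91.2]
tool_rot: [-0.0, 0.0, 1.0, -0.0]
wrist_force: [-2.2, -1.4, 6.4]
finger_gap: 0.163
grasp_force: 30.0
```

Release, retreat clear, and check the selector and jars numerically.

```bash
python3 -m pendant '[[0,0,0,0],[0,0,0,0],[0,0,0,0],[0,0,-0.03,0],[0,0,-0.1,0],[0,0,-0.18,0],[0,0,-0.22,0],[0,0,-0.22,0]]' -1; python3 - <<'E'
from h import *
m,im=snap("wrist","w17"); u,v=proj(m,[[435,-80,120]])[0].astype(int)
g=(im[v-35:v+35,u-35:u+35].min(2)>140).astype(np.uint8)
for c in cv2.findContours(g,cv2.RETR_LIST,cv2.CHAIN_APPROX_NONE)[0]:
    if 40<cv2.contourArea(c)<600:
        w=ray(m,c[:,0]+[u-35,v-35],120)[:,:2].astype(np.float32); r=cv2.minAreaRect(w); print(np.round(r[0],1),np.round(r[1],1),round(r[2],1))
E
python3 -m pendant '[[0.05,0,0,0],[0.1,0,0,0],[0.1,0,0,0]]'; python3 - <<'E'
from h import *
m,im=snap("top","t18"); a=cv2.imread("pics/t16.png")
d=cv2.absdiff(im,a).max(2); print("shaker rows changed px",(d[180:300,250:420]>40).sum(),"tray_done",(d[230:355,115:210]>40).sum())
E
```

```text
t: 59.95
position: [436.6, -79.8, 257.9]
tool_rot: [0.002, -0.0, 1.0, -0.001]
wrist_force: [-0.6, 0.4, -0.9]
finger_gap: 0.997
grasp_force: 0.0
[456.5 -99.4] [7.8 8.1] 45.7
[453.4 -57.9] [14.2  5.4] 44.4
[407.8 -97.1] [ 4.  22.5] 0.1
t: 60.38
position: [357.7, -78.8, 254.6]
tool_rot: [-0.001, 0.0, 1.0, 0.0]
wrist_force: [0.0, -0.4, 0.2]
finger_gap: 0.998
grasp_force: 0.0
shaker rows changed px 45 tray_done 0
```

```bash
python3 - <<'E'
from h import *
m,im=snap("wrist","w19"); print(proj(m,[[435,-80,120],[449,-80,120]]))
u,v=proj(m,[[445,-80,120]])[0].astype(int)
for th in(90,110,130):
  g=(im[max(v-40,0):v+40,u-40:u+40].min(2)>th).astype(np.uint8)
  for c in cv2.findContours(g,cv2.RETR_LIST,cv2.CHAIN_APPROX_NONE)[0]:
    if 25<cv2.contourArea(c)<900:
        w=ray(m,c[:,0]+[u-40,max(v-40,0)],120)[:,:2].astype(np.float32); r=cv2.minAreaRect(w); print(th,np.round(r[0],1),np.round(r[1],1),round(r[2],1))
E
```

```text
[[322.00838601 307.67397013]
 [322.00806836 322.09988036]]
90 [448.7 -99.2] [8.1 7.3] 41.6
90 [445.8 -58.1] [14.1  5.2] 42.7
110 [448.9 -99. ] [8.  7.9] 90.0
110 [445.6 -58.1] [14.5  5.7] 39.1
130 [448.7 -99.2] [9.5 8.6] 41.6
130 [445.6 -58.3] [15.5  7.8] 42.5
130 [444.6 -80.4] [ 4.4 20.5] 89.9
```

```bash
python3 -c "
from plant import arm
print(arm.hand_in())"
```

```text
the job is handed in; nothing more can be done
None
```

I completed the changeover and handed the job in at about 60 s of robot time; the hand-in returned no verdict. The selector reads slow, the clamp bar is snug on both waiting jars, and the scraper and both finished jars lie in `tray_done`. I viewed 15 pictures against the limit of 14.

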